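# Index the chip test dial four stations past home and lower its contacts

### The arm

A 6-joint arm with a two-finger parallel gripper is mounted at the origin on a cart in front of the work surface, level with it; the furniture and walls round the work are solid. World frame = base frame: x ahead of the robot, y to its left, z up, the work surface at z = 0. Lengths are in m, angles in rad, forces in N, time in s.
With the tool pointing down it reaches from about 0.35 to 0.85 m from the base axis. Payload 8.1 kg.
Tool frame: the origin (TCP) lies on the centre line of the jaws, within the pads' length; the fingertips stand 22 mm ahead of it and the grasp point (between the pads) lies 3 mm ahead of it; z points along the fingers, y is the line along which they close (so a half turn about z gives the same grasp; the last joint's range is limited). The gripper opens to 93 mm and grips with 3 to 60 N. Pads are 15 mm wide; open, the fingers measure 128 mm over their backs; the gripper's body (75 mm by 188 mm) begins 65 mm behind the grasp point.
Start: joints at [1.031, 0.13, 1.488, -0, 1.523, -0.085], TCP at [0.264, 0.539, 0.241] pointing down, gripper open.
Joint ranges: [-2.96, 2.96], [-0.89, 2.26], [0.02, 2.5], [-1.34, 4.48], [0, 2.73], [-2.66, 2.66]. Speed limits (rad/s): [2.39, 2.39, 2.79, 3.14, 3.14, 3.14].

### API

Orientations are given as a rotation vector (axis times angle).
In Python, from plant import robot gives the robot as it stands.
- The arm moves only by the tool nudge_tcp, called after "Request:" by a JSON object that holds its "op" and its "data". Schema: {"type":"object","properties":{"moves":{"type":"array","items":{"type":"array","prefixItems":[{"type":"number"},{"type":"array","items":{"type":"number"},"minItems":3,"maxItems":3},{"type":"number"}],"minItems":3,"maxItems":3},"minItems":1,"maxItems":20},"clamp_n":{"type":"number"},"only":{"type":"string"},"quiet":{"type":"boolean"},"lines":{"type":"string"}},"required":["moves"],"additionalProperties":false}. moves is a list of rows, 1 to 20 of them, each written [opening, [dx, dy, dz], turn]: the finger opening in m, then dx, dy, dz in m, then a turn about the tool's z in rad; each row shifts and turns the commanded pose from where the row before left it, along the tool's axes as they then stand; what a row does not reach is not made up. A row lasts 1/10 s, in which the tool goes at most 0.05 m and 0.15 rad, less where a joint would pass 70% of its speed; a pose out of reach is approached as far as the arm can. The fingers move at their own pace and stop on an object; clamp_n is the grip in N (left out, the last holds). Time passes only in rows, so rows that do not move let the fingers close. The tool returns the time, the measured TCP pose, the force, the opening and the grip force at its end. only (a regular expression) keeps the lines of the reply that match it, lines (a string "A,B") keeps lines A to B, and quiet returns only ok. Input that does not fit is refused with a message, and nothing moves.
- robot.read_state(): the state, without advancing time (a new reading comes with each control period).
- robot.read_camera(name): name is "scene" or "top" or "wrist"; returns a dict with "image" (420x560x3 uint8, red, green, blue), "fx", "fy", "cx", "cy" (pixels), "R" (3x3) and "t" (3): a world point X has camera coordinates R X + t. Camera axes: x right, y down, z forward; pixel columns grow to the right and rows downward; lengths in m; the calibration is good to about 2 mm. A picture is of the moment at which its call begins. There is no depth.
- robot.close_job(): hands the job in; it is judged then, once.
The state is a dict: "t": time; "q": joint angles; "dq": joint speeds; "joint_torque": joint torques, N m; "tool_pos": TCP position; "orientation": TCP orientation; "force": force on the tool from outside, world axes, zero at the start; "wrist_torque": the same for the moment, N m; "opening": finger opening in m; "gripper_force": force on a finger pad.
Only numpy, scipy, OpenCV 4.12 (cv2) and the standard library are available. Lean on these libraries where they do the work, as an engineer would, in place of code of your own. Each camera call takes 0.05 s, during which the arm holds its last target. There are 200 camera calls.

### The job

The chip test dial was left at an unknown station; bring its fourth station past home under the contacts. Pull the T-handled lock up and turn it clockwise so that it stays up when let go, turn the dial by its bar grip anticlockwise back against its home stop, then exactly four clicks clockwise; turn the lock back so that its pin drops into the dial, and only then press the hand lever all the way down. Leave the things round the fixture where they are.

Things in the scene. Friction and masses are not known exactly. Their poses are not given: they have to be found in the camera images.
- index_fixture: Fixed chip test fixture, 200x300x97 mm: grey dial, 196 mm across, 20 chip nests, face 40 mm above the table. Origin on the dial's axis at table height. The lock (bracket 56 mm high) stands toward its -y (right), the press column with contact head toward +y (97 mm high, overhanging to 62 mm from the axis); -x is the front. The dial's steel lug meets the home stop, a small post at the front.
- dial_grip (a point): Grip point of the dial's black bar: on the axis, 69 mm above the table. Bar 20 mm thick, 56 mm long, flat sides from 47 to 81 mm high; hub 64 mm across below it, top at 45 mm. Turns with the dial: the bar's long direction lies 2.199 rad anticlockwise (from above) of this point's x. Two clicks past home the bar lies along the fixture's y.
- dial (a joint): Dial angle in rad, growing clockwise seen from above: 0 at home, stops at -0.02 and 2.29. A spring detent clicks every 0.3142 rad (18 degrees); free of the lock, the dial snaps into the nearest click; passing to the next takes 0.2 to 0.3 N m. It was left somewhere between 0.6 and 3.4 clicks at the start, perhaps between two clicks.
- lock (a joint): Lift of the T-handled lock in m: 0 with its pin down in a hole of the dial (dial locked), 0.018 right up (stop). A spring draws it down, 5 N at 0, 10 N at 0.014. Above 0.009 the pin is clear of the dial; turned crosswise it rests on its shoulder at 0.010. It starts at 0, or near 0.007 if the dial was left between clicks and the pin rides on its face.
- lock_turn (a joint): Turn of the T-handle in rad, growing clockwise seen from above, stops at 0 and 1.40; 0 at the start. Lift the lock to 0.012 or more before turning it; past 0.8 its cross pin stands over the shoulder and holds the lock up when let go; turned back to 0 it is drawn down by its spring, at the holes of a dial that stands on a click.
- lock_grip (a point): Grip point of the lock: middle of its black T-handle, a flat bar 12 mm thick, 38 mm long, 22 mm high, 75 mm above the table when down (bar from 61 to 83 mm; the sleeve below ends at 56 mm), 90 mm from the dial's axis. The bar's long direction is this point's y, the fixture's y when lock_turn is 0. Rises and turns with the lock.
- lever (a joint): Angle of the hand lever of the contact head in rad: 0 fully raised, 0.68 pressed right down (stop). It takes about 2 to 3 N at the ball and stays where it is left. The contact head goes down with it, 10 mm in all.
- lever_ball (a point): Centre of the black ball, 22 mm across, on the lever's end, 75 mm from the pivot. The pivot is at x -24, y 100, z 88 mm in the fixture's frame; the lever points to the fixture's -x, 33 degrees above level when lever is 0, 6 below level at 0.68. Press the ball from above.
- ic_tube: Bystander: clear antistatic chip tube, 12x131x10 mm, lying behind the fixture.
- clear_box: Bystander: small clear box, 35x57x15 mm, behind the fixture's left end.
- tweezers: Bystander: steel tweezers, 18x122x9 mm, to the right of the fixture.
- usb_stick: Bystander: red memory stick, 17x50x8 mm, on the right.

How it is judged:
By the outcome, as a careful person would: the job done as asked, in the order asked, and still so for the second after the job is handed in, with the robot touching nothing.
It also fails if it takes over 64 s, if anything falls off the work surface, if the arm or the gripper's body presses on something with over 40 N, if the wrist force passes 120 N, or if a joint passes its speed limit or range.

## Working session

There is one attempt and no reset: what is moved stays moved. The work goes in short steps, Python scripts to look and compute and a tool call to move; the robot and the scene stay as the last step left them, time stands still between calls to the robot, and variables do not carry over. Pictures are saved under pics/ and viewed, at most 10 in all, crops included, and the job is handed in when it is done.

```bash
ls; mkdir -p pics
```

Run:
```python
from plant import robot
import cv2,numpy as np
for n in("scene","top"):
    c=robot.read_camera(n);cv2.imwrite(f"pics/{n}0.png",cv2.resize(c["image"][:,:,::-1],(800,600),interpolation=cv2.INTER_CUBIC))
    print(n,c["fx"],c["fy"],c["cx"],c["cy"],c["R"],c["t"])
s=robot.read_state();print(s)
```

```text
pics
plant.py
scene 493.63354753540915 493.63354753540915 282.43609184245094 216.53809087598322 [[ 0.79129655 -0.61111315  0.01976103]
 [-0.36207289 -0.49438163 -0.79024681]
 [ 0.4926997   0.61816464 -0.61246998]] [-0.62779069  0.18355317  0.90179828]
top 510.104853936057 510.104853936057 276.1289590354735 213.31904372254004 [[ 0.04481551 -0.99899336 -0.00196012]
 [-0.9767232  -0.04340428 -0.21006633]
 [ 0.20976979  0.01132872 -0.97768517]] [-0.2553112   0.62091167  1.09053166]
{'t': 0.1, 'q': array([ 1.03063316e+00,  1.31076129e-01,  1.48912009e+00, -3.71444737e-05,
        1.52300646e+00, -8.53926558e-02]), 'dq': array([ 0.00096112, -0.00025777, -0.00104674,  0.00236259, -0.00166818,
        0.00164148]), 'joint_torque': array([ 7.70275401e-04, -5.61336780e+01, -4.93097699e+01,  7.69509561e-02,
        2.90544739e-02, -3.67196151e-05]), 'tool_pos': array([0.26330498, 0.53862852, 0.23972562]), 'orientation': array([-7.08105237e-01, -3.06027691e+00,  2.42390466e-03]), 'force': array([ 0.15751358,  0.35372154, -1.23703386]), 'wrist_torque': array([-0.0460912 , -0.02503104,  0.04075425]), 'gripper_force': 0.0, 'opening': 0.09307754362725094}
```

View pics/scene0.png

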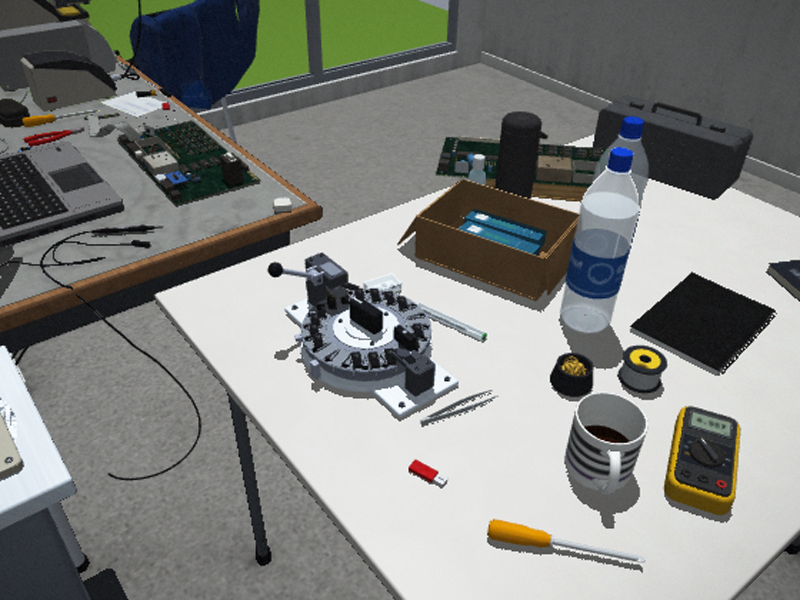

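View pics/top0.png

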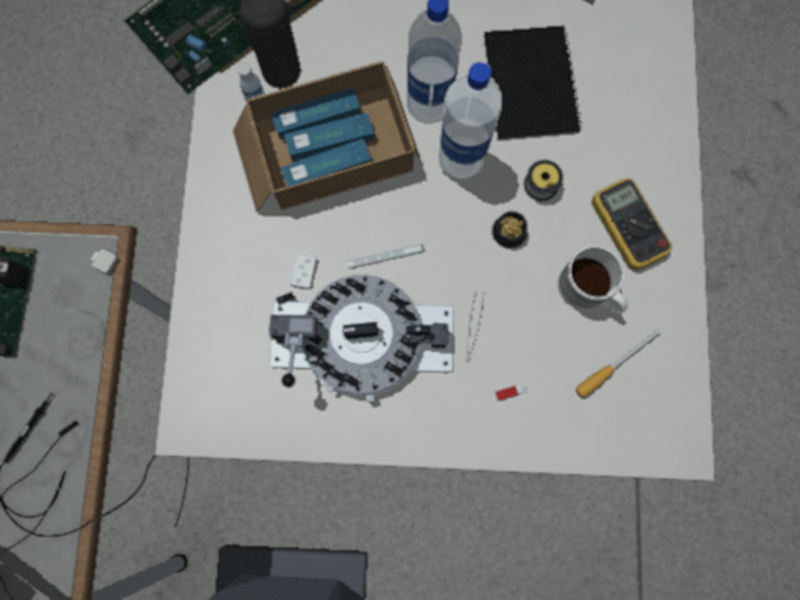

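The scene and top views show the fixture with its press on the left and its lock on the right. In the 800x600 top view the dial centre is at about (361,334), the lock at (432,335) and the lever ball at (288,380).

Create h.py:
```python
from plant import robot
import cv2,numpy as np
from scipy.spatial.transform import Rotation as Ro
def ray(c,u,v,z):
    R=np.array(c["R"]);t=np.array(c["t"]);o=-R.T@t
    d=R.T@np.array([(u-c["cx"])/c["fx"],(v-c["cy"])/c["fy"],1])
    return o+d*(z-o[2])/d[2]
def proj(c,X):
    p=np.array(c["R"])@np.array(X)+c["t"];return c["cx"]+c["fx"]*p[0]/p[2],c["cy"]+c["fy"]*p[1]/p[2]
def totool(d):
    return Ro.from_rotvec(robot.read_state()["orientation"]).inv().apply(d)
```

Run:
```python
from h import *
c=robot.read_camera("top")
f=.7
for n,u,v,z in[("axis",361,334,.045),("bar",361,330,.081),("lock",432,335,.083),("ball",288,380,.129),("plateR",453,338,.01),("plate corners",271,370,.01),("",453,372,.01),("",453,306,.01),("",271,303,.01)]:
    print(n,ray(c,u*f,v*f,z).round(4))
w=robot.read_camera("wrist");R=np.array(w["R"]);print("wrist cam pos",-R.T@w["t"],R[2],w["fx"])
T=Ro.from_rotvec(robot.read_state()["orientation"]).as_matrix();print(T.round(3)); print("cam in tool",T.T@(-R.T@w["t"]-robot.read_state()["tool_pos"]),(R@T).round(3))
```

```text
axis [ 0.5858 -0.1757  0.045 ]
bar [ 0.586  -0.1774  0.081 ]
lock [ 0.5827 -0.2878  0.083 ]
ball [ 0.4985 -0.0772  0.129 ]
plateR [ 0.5919 -0.3256  0.01  ]
plate corners [ 0.5257 -0.0301  0.01  ]
 [ 0.5357 -0.3272  0.01  ]
 [ 0.6458 -0.3241  0.01  ]
 [ 0.6375 -0.0211  0.01  ]
wrist cam pos [0.18810229 0.57483674 0.3832711 ] [ 0.26850689 -0.13394116 -0.95392023] 311.9015870445206
[[-0.898  0.439 -0.001]
 [ 0.439  0.898 -0.001]
 [ 0.    -0.001 -1.   ]]
cam in tool [ 0.08348977 -0.00081361 -0.14327496] [[-0.001  1.     0.001]
 [-0.954 -0.    -0.3  ]
 [-0.3   -0.001  0.954]]
```

Request:
{"op": "nudge_tcp", "data": {"moves": [[0.06, [0, 0, -0.008], 0.14], [0.06, [0, 0, -0.008], 0.14], [0.06, [0, 0, -0.008], 0.14], [0.06, [0, 0, -0.008], 0.14], [0.06, [0, 0, -0.008], 0.14], [0.06, [0, 0, -0.008], 0.14], [0.06, [0, 0, -0.008], 0.14], [0.06, [0, 0, -0.008], 0.11]]}}

```text
t: 1.0
tool_pos: [0.2635, 0.5389, 0.3047]
orientation: [2.199, 2.244, -0.001]
force: [-0.2, 0.3, -0.5]
opening: 0.06
gripper_force: 0.0
```

Request:
{"op": "nudge_tcp", "data": {"moves": [[0.06, [-0.045, 0.018, 0], 0], [0.06, [-0.045, 0.018, 0], 0], [0.06, [-0.045, 0.018, 0], 0], [0.06, [-0.045, 0.018, 0], 0], [0.06, [-0.045, 0.018, 0], 0], [0.06, [-0.045, 0.018, 0], 0], [0.06, [-0.045, 0.018, 0], 0], [0.06, [-0.045, 0.018, 0], 0], [0.06, [-0.045, 0.018, 0], 0], [0.06, [-0.045, 0.018, 0], 0], [0.06, [-0.045, 0.018, 0], 0], [0.06, [-0.045, 0.018, 0], 0], [0.06, [-0.045, 0.018, 0], 0], [0.06, [-0.045, 0.018, 0], 0], [0.06, [-0.045, 0.018, 0], 0], [0.06, [-0.045, 0.018, 0], 0], [0.06, [-0.045, 0.018, 0], 0], [0.06, [0, 0, 0], 0], [0.06, [0, 0, 0], 0]]}}

```text
t: 2.9
tool_pos: [0.589, -0.2186, 0.3032]
orientation: [-2.193, -2.246, 0.001]
force: [0.0, 0.6, 1.2]
opening: 0.0599
gripper_force: 0.0
```

Run:
```python
from h import *
s=robot.read_state();print(s["t"],s["tool_pos"],Ro.from_rotvec(s["orientation"]).as_matrix().round(3),s["q"].round(2))
c=robot.read_camera("wrist");cv2.imwrite("pics/w1.png",cv2.resize(c["image"][:,:,::-1],(800,600),interpolation=cv2.INTER_CUBIC))
np.savez("w1.npz",**{k:np.array(c[k]) for k in c})
R=np.array(c["R"]);print(R,-R.T@c["t"])
```

```text
2.9 [ 0.58904515 -0.21861897  0.30319485] [[-0.024  1.    -0.002]
 [ 1.     0.024  0.001]
 [ 0.001 -0.002 -1.   ]] [-0.44  0.19  1.31  0.    1.65 -0.46]
[[ 0.9997197   0.02352085 -0.00270181]
 [ 0.02324903 -0.95373472  0.29974918]
 [ 0.00447354 -0.29972797 -0.95401422]] [ 0.58759525 -0.13564912  0.4467525 ]
```

View pics/w1.png

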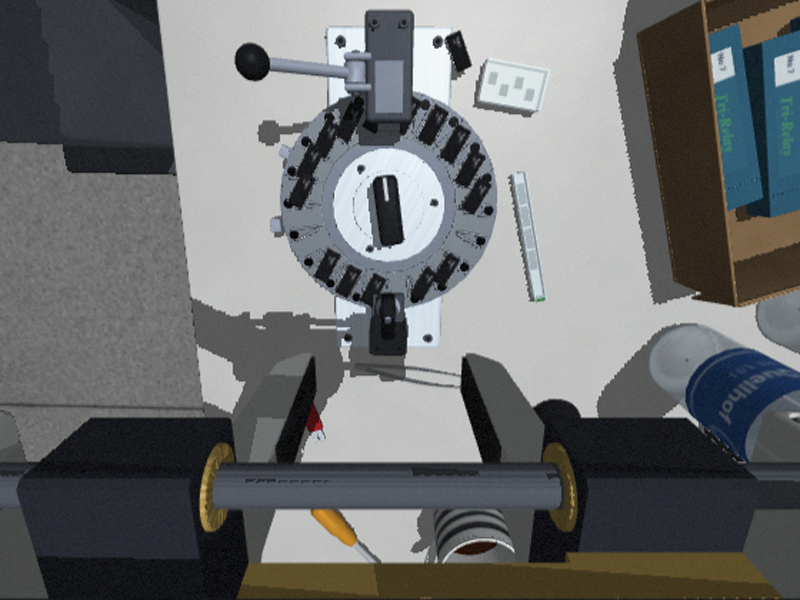

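The wrist view is clear. The dial hub is at about (388,205), the bar is black at (387,210) and tilted slightly, the T-handle is at about (388,312), the ball at (252,61), and the base plate corners are at (328,27) and (440,345).

Run:
```python
from h import *
c=dict(np.load("w1.npz"));im=c["image"];g=im.max(2).astype(np.uint8)
W=lambda u,v,z:ray(c,u,v,z)[:2].round(4)
# white disc
x0,y0,x1,y1=220,90,325,195
m=np.zeros_like(g);m[y0:y1,x0:x1]=(g[y0:y1,x0:x1]>185)*255
m=cv2.morphologyEx(m,cv2.MORPH_OPEN,np.ones((3,3)))
cs=max(cv2.findContours(m,cv2.RETR_EXTERNAL,cv2.CHAIN_APPROX_NONE)[0],key=cv2.contourArea)
P=np.array([W(*p,.041) for p in cv2.convexHull(cs)[:,0].astype(float)],np.float32)
print("disc",cv2.minEnclosingCircle(P),cv2.fitEllipse(P))
def dark(x0,y0,x1,y1,z,th,n):
    m=np.zeros_like(g);m[y0:y1,x0:x1]=(g[y0:y1,x0:x1]<th)*255
    k=max(cv2.findContours(m,cv2.RETR_EXTERNAL,cv2.CHAIN_APPROX_NONE)[0],key=cv2.contourArea)
    Q=np.array([W(*p,z) for p in k[:,0].astype(float)],np.float32)
    print(n,th,cv2.boundingRect(k),cv2.minAreaRect(Q*1000))
for th in(45,60,80):
    dark(255,118,290,178,.081,th,"bar");dark(262,200,286,250,.083,th,"T");dark(160,25,192,62,.129,th,"ball")
for u,v in[(328,27),(451,27),(440,345),(336,345)]:print(W(u*.7,v*.7,.008))
crop=im[110:260,200:340,::-1];cv2.imwrite("pics/w1c.png",cv2.resize(crop,None,fx=4,fy=4,interpolation=cv2.INTER_CUBIC))
```

```text
disc ((0.5877060890197754, -0.17558260262012482), 0.050139982253313065) ((0.5876360535621643, -0.17550048232078552), (0.0992676243185997, 0.09946446865797043), 168.53799438476562)
bar 45 (261, 123, 21, 49) ((587.385009765625, -175.1639862060547), (18.80941390991211, 54.15534210205078), 8.346759796142578)
T 45 (262, 200, 23, 49) ((591.7737426757812, -269.26019287109375), (27.650659561157227, 63.39151382446289), 0.8501260280609131)
ball 45 (165, 31, 24, 25) ((498.3999938964844, -77.79999542236328), (21.200008392333984, 19.799999237060547), 0.0)
bar 60 (261, 123, 21, 49) ((587.3216552734375, -175.28347778320312), (19.403820037841797, 54.98061752319336), 8.63961124420166)
T 60 (262, 200, 23, 49) ((591.8334350585938, -269.2900390625), (27.769046783447266, 63.452964782714844), 0.8501260280609131)
ball 60 (165, 31, 24, 26) ((498.442626953125, -78.09557342529297), (20.646696090698242, 21.068557739257812), 85.60101318359375)
bar 80 (261, 123, 22, 49) ((587.3011474609375, -175.2014617919922), (19.607646942138672, 55.27370834350586), 8.390576362609863)
T 80 (262, 200, 23, 50) ((591.9324340820312, -269.9578552246094), (27.947338104248047, 64.7913818359375), 0.8501260280609131)
ball 80 (165, 31, 24, 26) ((498.442626953125, -78.09557342529297), (20.646696090698242, 21.068557739257812), 85.60101318359375)
[ 0.532  -0.0273]
[ 0.6385 -0.0249]
[ 0.6464 -0.3228]
[ 0.5356 -0.3255]
```

View pics/w1c.png

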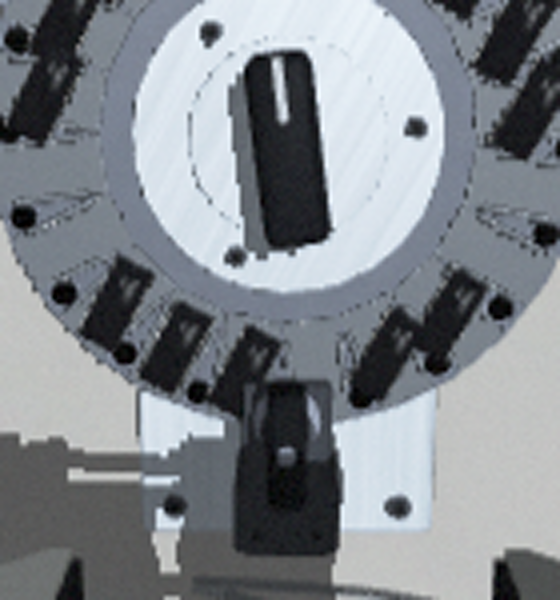

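The bar lies 7° short of the fixture's y axis, so the dial is at about 1.6 clicks, between two clicks with the pin riding on the face. The bar length and the ball radius from the axis agree with the sizes given. I'll check the predicted T-handle position against the image, then descend.

Run:
```python
from h import *
c=dict(np.load("w1.npz"));A=np.array([.5874,-.1753]);y=.0225
R=np.array([[np.cos(y),-np.sin(y)],[np.sin(y),np.cos(y)]])
for z in(.09,.083):
  for p in[(-.006,-.071),(.006,-.071),(.006,-.109),(-.006,-.109)]:
    w=A+R@p;u,v=proj(c,[*w,z]);print(z,p,"crop",round((u-200)*4),round((v-110)*4))
```

```text
0.09 (-0.006, -0.071) crop 265 394
0.09 (0.006, -0.071) crop 305 394
0.09 (0.006, -0.109) crop 304 512
0.09 (-0.006, -0.109) crop 266 512
0.083 (-0.006, -0.071) crop 266 388
0.083 (0.006, -0.071) crop 305 388
0.083 (0.006, -0.109) crop 304 503
0.083 (-0.006, -0.109) crop 266 503
```

Request:
{"op": "nudge_tcp", "data": {"moves": [[0.04, [-0.016, 0, 0.0], 0], [0.04, [-0.016, 0, 0.03], 0], [0.04, [-0.0147, -0.0007, 0.03], 0], [0.04, [0, 0, 0.03], 0], [0.04, [0, 0, 0.03], 0], [0.04, [0, 0, 0.03], 0], [0.04, [0, 0, 0], 0], [0.04, [0, 0, 0], 0]]}}

```text
t: 3.75
tool_pos: [0.5897, -0.2641, 0.1555]
orientation: [-2.191, -2.251, 0.0]
force: [0.5, -0.2, 0.3]
opening: 0.04
gripper_force: 0.0
```

Run:
```python
from h import *
c=robot.read_camera("wrist");cv2.imwrite("pics/w2.png",c["image"][:,:,::-1])
```

```text
(no output)
```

View pics/w2.png

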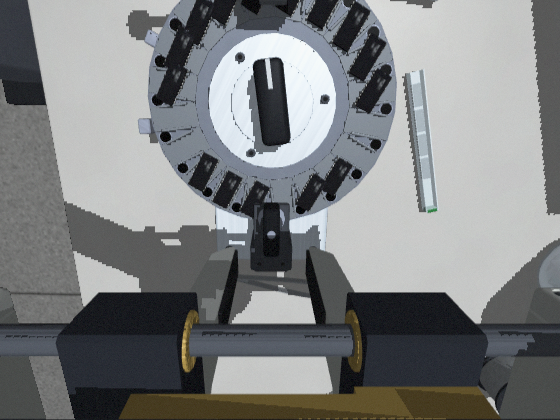

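The handle (272,237) lies on the line between the fingers and matches the projection. Next I descend and close.

Request:
{"op": "nudge_tcp", "data": {"moves": [[0.04, [-0.001, 0, 0.02], 0], [0.04, [0, 0, 0.02], 0], [0.04, [0, 0, 0.02], 0], [0.04, [0, 0, 0.0095], 0], [0.04, [0, 0, 0], 0], [0.0, [0, 0, 0], 0], [0.0, [0, 0, 0], 0], [0.0, [0, 0, 0], 0], [0.0, [0, 0, 0], 0], [0.0, [0, 0, 0], 0]], "clamp_n": 50}}

```text
t: 4.8
tool_pos: [0.5897, -0.2659, 0.0863]
orientation: [2.192, 2.25, -0.001]
force: [-5.4, 1.0, 5.5]
opening: 0.0148
gripper_force: 50.0
```

Request:
{"op": "nudge_tcp", "data": {"moves": [[0.0, [0, 0, -0.002], 0], [0.0, [0, 0, -0.002], 0], [0.0, [0, 0, -0.002], 0], [0.0, [0, 0, 0], 0], [0.0, [0, 0, 0], 0]]}}

```text
t: 5.3
tool_pos: [0.5895, -0.2656, 0.0905]
orientation: [-2.192, -2.25, 0.001]
force: [0.7, -5.8, -9.8]
opening: 0.0147
gripper_force: 50.0
```

Run:
```python
from h import *
s=robot.read_state();print(s["force"],s["wrist_torque"])
c=robot.read_camera("wrist");cv2.imwrite("pics/w3.png",cv2.resize(c["image"][170:350,180:370,::-1],None,fx=3,fy=3,interpolation=cv2.INTER_CUBIC))
```

```text
[ 0.7440118  -5.77565555 -9.76353881] [-1.03426336  0.03386344  0.00387628]
```

View pics/w3.png

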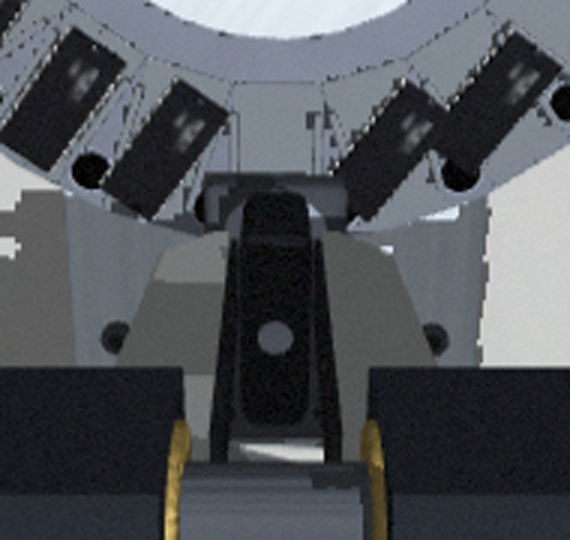

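The handle is held between the pads and is following the lift: the tool rose 4 mm and the pull is about 10 N. I'll lift further.

Request:
{"op": "nudge_tcp", "data": {"moves": [[0.0, [0, 0, -0.002], 0], [0.0, [0, 0, -0.002], 0], [0.0, [0, 0, 0], 0], [0.0, [0, 0, 0], 0]]}}

```text
t: 5.75
tool_pos: [0.5894, -0.2656, 0.0945]
orientation: [-2.192, -2.25, 0.001]
force: [1.0, -5.5, -11.0]
opening: 0.0146
gripper_force: 50.0
```

```bash
python3 -c "
from h import *
s=robot.read_state();print(s['force'],s['wrist_torque'])"
```

```text
[  0.99085809  -5.49278828 -10.96736437] [-1.11691108 -0.0241034   0.04540642]
```

Request:
{"op": "nudge_tcp", "data": {"moves": [[0.0, [0, 0, -0.001], 0.0], [0.0, [0, 0, 0], 0.1], [0.0, [0, 0, 0], 0.1], [0.0, [0, 0, 0], 0.1], [0.0, [0, 0, 0], 0.1]]}}

```text
t: 6.25
tool_pos: [0.589, -0.2655, 0.0951]
orientation: [-2.598, -1.763, 0.002]
force: [-1.1, -5.6, -11.0]
opening: 0.0148
gripper_force: 50.0
```

```bash
python3 -c "
from h import *
s=robot.read_state();print(s['force'],s['wrist_torque'])"
```

```text
[ -1.10338824  -5.62237366 -11.04167298] [-1.05588424  0.26800545  0.0320375 ]
```

Turning freely, with no torque building up.

Request:
{"op": "nudge_tcp", "data": {"moves": [[0.0, [0, 0, 0], 0.1], [0.0, [0, 0, 0], 0.1], [0.0, [0, 0, 0], 0.1], [0.0, [0, 0, 0], 0.1], [0.0, [0, 0, 0], 0.1], [0.0, [0, 0, 0], 0.1], [0.0, [0, 0, 0], 0.1], [0.0, [0, 0, 0], 0.1], [0.0, [0, 0, 0], 0.0]]}}

```text
t: 7.15
tool_pos: [0.5883, -0.2649, 0.0946]
orientation: [-3.078, -0.616, 0.005]
force: [-5.0, -2.6, -10.9]
opening: 0.0146
gripper_force: 50.0
```

```bash
python3 -c "
from h import *
s=robot.read_state();print(s['force'],s['wrist_torque'],Ro.from_rotvec(s['orientation']).as_matrix().round(3))"
```

```text
[ -4.9707023   -2.62887123 -10.92185261] [-0.5593674   0.98291959 -0.06740889] [[ 0.923  0.385 -0.004]
 [ 0.385 -0.923  0.002]
 [-0.003 -0.003 -1.   ]]
```

Request:
{"op": "nudge_tcp", "data": {"moves": [[0.0, [0, 0, 0.002], 0], [0.0, [0, 0, 0.002], 0], [0.0, [0, 0, 0.002], 0], [0.0, [0, 0, 0.0], 0], [0.0, [0, 0, 0.0], 0]]}}

```text
t: 7.65
tool_pos: [0.5884, -0.2649, 0.0894]
orientation: [-3.077, -0.624, 0.005]
force: [-6.6, -1.6, -7.5]
opening: 0.0146
gripper_force: 50.0
```

Request:
{"op": "nudge_tcp", "data": {"moves": [[0.04, [0, 0, 0], 0], [0.04, [0, 0, 0], 0], [0.04, [0, 0, 0], 0], [0.04, [0, 0, -0.02], 0], [0.04, [0, 0, -0.03], 0], [0.04, [0, 0, -0.04], 0], [0.04, [0, 0, -0.04], 0], [0.04, [0, 0, 0], 0]]}}

```text
t: 8.45
tool_pos: [0.5938, -0.267, 0.2297]
orientation: [3.071, 0.62, 0.017]
force: [2.2, -0.3, 0.7]
opening: 0.0398
gripper_force: 0.0
```

Run:
```python
from h import *
s=robot.read_state();print(s["tool_pos"],Ro.from_rotvec(s["orientation"]).as_matrix().round(3))
c=robot.read_camera("wrist");cv2.imwrite("pics/w4.png",c["image"][:,:,::-1])
```

```text
[ 0.5937567  -0.26700066  0.22970131] [[ 0.922  0.388  0.013]
 [ 0.388 -0.922 -0.006]
 [ 0.009  0.011 -1.   ]]
```

View pics/w4.png

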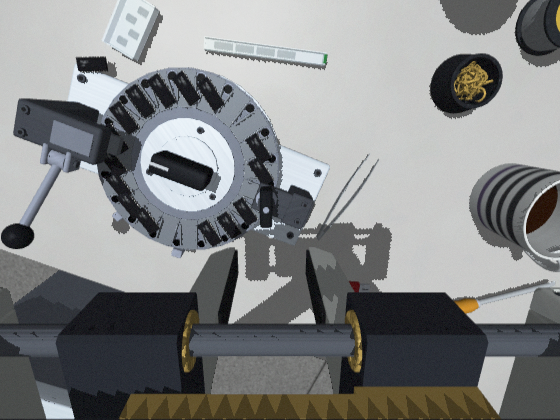

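The T-handle now lies crosswise at (266,205), standing beside the bracket. Now I check whether the dial has snapped to click 2.

Add to h.py:
```python
def bar(c,A=(.5874,-.1753)):
    g=c["image"].max(2);u,v=map(int,proj(c,[*A,.081]));m=np.zeros_like(g);r=45
    m[v-r:v+r,u-r:u+r]=(g[v-r:v+r,u-r:u+r]<60)*255
    n,l,st,ce=cv2.connectedComponentsWithStats(m);k=l[v,u]
    k=cv2.findContours((l==k).astype(np.uint8),cv2.RETR_EXTERNAL,cv2.CHAIN_APPROX_NONE)[0][0]
    Q=np.array([ray(c,*p,.081)[:2]*1000 for p in k[:,0].astype(float)],np.float32)
    b=cv2.minAreaRect(Q);(w,h),a=b[1],b[2]
    ang=np.radians(a+(90 if h>w else 0));d=(np.pi/2+.0225-ang+.628)
    d=(d+.6)%np.pi-.6
    return b,d,d/.31416
```

Run:
```python
from h import *
c=robot.read_camera("wrist");print(bar(c))
s=robot.read_state();print(s["t"],s["q"].round(2),totool(np.array([.5874,-.1753,.2297])-s["tool_pos"]),Ro.from_rotvec(s["orientation"]).as_matrix().round(3))
```

```text
(((591.9623413085938, -177.7123260498047), (25.63654327392578, 58.4478759765625), 3.3526787757873535), np.float64(0.5919847166007778), np.float64(1.8843414712273294))
8.55 [-0.5   0.26  1.37  0.    1.5   0.67] [ 0.03140885 -0.08499093 -0.00683506] [[ 0.922  0.387  0.005]
 [ 0.387 -0.922 -0.002]
 [ 0.004  0.004 -1.   ]]
```

The dial has snapped to click 2, so the lock is holding up. Next I turn back and approach the bar.

Request:
{"op": "nudge_tcp", "data": {"moves": [[0.05, [0, 0, 0], -0.15], [0.05, [0, 0, 0], -0.15], [0.05, [0, 0, 0], -0.15], [0.05, [0, 0, 0], -0.15], [0.05, [0, 0, 0], -0.15], [0.05, [0, 0, 0], -0.15], [0.05, [0, 0, 0], -0.15], [0.05, [0, 0, 0], -0.15], [0.05, [0.03, 0, 0], 0], [0.05, [0.03, 0, 0], 0], [0.05, [0.03, 0, 0], 0], [0.05, [0, 0, 0], 0], [0.05, [0, 0, 0], 0], [0.05, [0, 0, 0], 0]]}}

```text
t: 9.95
tool_pos: [0.5873, -0.1761, 0.2194]
orientation: [-2.192, -2.25, 0.001]
force: [-0.7, -0.4, 0.1]
opening: 0.0502
gripper_force: 0.0
```

Run:
```python
from h import *
s=robot.read_state();print(s["tool_pos"],s["t"],totool(np.array([.5874,-.1753,.072])-s["tool_pos"]),Ro.from_rotvec(s["orientation"]).as_matrix().round(3),bar(robot.read_camera("wrist")))
```

```text
[ 0.58727501 -0.17609936  0.21937067] 9.95 [0.00078927 0.00028402 0.1473705 ] [[-0.026  1.    -0.001]
 [ 1.     0.026  0.   ]
 [ 0.    -0.001 -1.   ]] (((587.611083984375, -172.18849182128906), (18.85862922668457, 58.49678039550781), 0.9305060505867004), np.float64(0.634259605707533), np.float64(2.018906307956242))
```

Request:
{"op": "nudge_tcp", "data": {"moves": [[0.05, [0.0008, 0, 0.035], 0], [0.05, [0, 0, 0.035], 0], [0.05, [0, 0, 0.035], 0], [0.05, [0, 0, 0.03], 0], [0.05, [0, 0, 0.01], 0], [0.05, [0, 0, 0], 0], [0.0, [0, 0, 0], 0], [0.0, [0, 0, 0], 0], [0.0, [0, 0, 0], 0], [0.0, [0, 0, 0], 0], [0.0, [0, 0, 0], 0]], "clamp_n": 40}}

```text
t: 11.1
tool_pos: [0.5876, -0.175, 0.0763]
orientation: [2.192, 2.25, -0.0]
force: [-4.3, -0.2, 6.7]
opening: 0.0197
gripper_force: 40.0
```

```bash
python3 -c "
from h import *
s=robot.read_state();print(s['force'],s['wrist_torque'],Ro.from_rotvec(s['orientation']).as_matrix().round(3))"
```

```text
[-4.31384459 -0.22980874  6.6655057 ] [-0.06481072  0.73120174 -0.10830168] [[-0.026  1.     0.   ]
 [ 1.     0.026 -0.001]
 [-0.001  0.    -1.   ]]
```

Request:
{"op": "nudge_tcp", "data": {"moves": [[0.0, [0, 0, 0], -0.08], [0.0, [0, 0, 0], -0.08], [0.0, [0, 0, 0], -0.08], [0.0, [0, 0, 0], -0.08], [0.0, [0, 0, 0], -0.08], [0.0, [0, 0, 0], -0.08], [0.0, [0, 0, 0], -0.08], [0.0, [0, 0, 0], -0.05], [0.0, [0, 0, 0], 0], [0.0, [0, 0, 0], 0]]}}

```text
t: 12.1
tool_pos: [0.5879, -0.1749, 0.0763]
orientation: [1.416, 2.803, -0.0]
force: [-3.1, 1.2, 6.8]
opening: 0.0198
gripper_force: 40.0
```

Add to h.py:
```python
def st():
    s=robot.read_state();T=Ro.from_rotvec(s['orientation']).as_matrix()
    print(s['force'].round(1),s['wrist_torque'].round(2),"dial by tool",.628+.0225-np.arctan2(T[1,1],T[0,1]))
```

```bash
python3 -c "
from h import *
st()"
```

```text
[-3.1  1.2  6.8] [0.04 0.51 0.18] dial by tool 0.014953570699753893
```

Request:
{"op": "nudge_tcp", "data": {"moves": [[0.0, [0, 0, 0], -0.03], [0.0, [0, 0, 0], -0.03], [0, [0, 0, 0], 0], [0, [0, 0, 0], 0]]}}

```text
t: 12.5
tool_pos: [0.5879, -0.1748, 0.0763]
orientation: [1.333, 2.844, 0.0]
force: [-1.9, 0.7, 5.8]
opening: 0.0198
gripper_force: 40.5
```

```bash
python3 -c "
from h import *
st()"
```

```text
[-1.9  0.7  5.8] [ 0.01  0.51 -0.72] dial by tool -0.04360801655749902
```

Against the stop, with the reaction torque at 0.72 N m. Now four clicks clockwise.

Request:
{"op": "nudge_tcp", "data": {"moves": [[0.0, [0, 0, 0], 0.1], [0.0, [0, 0, 0], 0.1], [0.0, [0, 0, 0], 0.1], [0.0, [0, 0, 0], 0.1], [0.0, [0, 0, 0], 0.1], [0.0, [0, 0, 0], 0.1], [0.0, [0, 0, 0], 0.1], [0.0, [0, 0, 0], 0.1], [0.0, [0, 0, 0], 0.1], [0.0, [0, 0, 0], 0.1], [0.0, [0, 0, 0], 0.1], [0.0, [0, 0, 0], 0.1], [0.0, [0, 0, 0], 0.1], [0, [0, 0, 0], 0], [0, [0, 0, 0], 0], [0, [0, 0, 0], 0]]}}

```text
t: 14.1
tool_pos: [0.5873, -0.1749, 0.0763]
orientation: [2.782, 1.459, -0.001]
force: [-6.3, 0.1, 7.8]
opening: 0.0195
gripper_force: 40.0
```

```bash
python3 -c "
from h import *
st()"
```

```text
[-6.3  0.1  7.8] [ 0.08  1.15 -0.04] dial by tool 1.2555594290624237
```

Request:
{"op": "nudge_tcp", "data": {"moves": [[0.05, [0, 0, 0], 0], [0.05, [0, 0, 0], 0], [0.05, [0, 0, 0], 0], [0.05, [0, 0, -0.03], 0], [0.05, [0, 0, -0.04], 0], [0.05, [0, 0, -0.04], 0], [0.05, [0, 0, -0.04], 0], [0.05, [0, 0, 0], 0.15], [0.05, [0, 0, 0], 0.15], [0.05, [0, 0, 0], 0.14], [0.05, [0, 0, 0], 0.13], [0.05, [0, 0, 0], 0], [0.05, [0, 0, 0], 0]]}}

```text
t: 15.4
tool_pos: [0.5875, -0.1746, 0.2249]
orientation: [-3.079, -0.625, 0.0]
force: [0.5, -0.3, -0.5]
opening: 0.0499
gripper_force: 0.0
```

Run:
```python
from h import *
st();c=robot.read_camera("wrist");cv2.imwrite("pics/w5.png",c["image"][:,:,::-1])
np.savez("w5.npz",**{k:np.array(c[k]) for k in c})
try:print(bar(c),bar(robot.read_camera("top")))
except Exception as e:print(e)
s=robot.read_state();print(s["tool_pos"],totool(np.array([.5894,-.2653,.0])-s["tool_pos"]))
```

```text
[ 0.5 -0.3 -0.5] [-0.01  0.12 -0.01] dial by tool 1.8206325577690685
(((590.9969482421875, -174.8826904296875), (58.01087951660156, 22.300640106201172), 54.39118194580078), np.float64(1.2719911177893768), np.float64(4.048864011297991)) (((679.7264404296875, -232.033203125), (969.8815307617188, 1373.2685546875), 2.490508794784546), np.float64(0.6070324214811339), np.float64(1.932239691498389))
[ 0.58749232 -0.17466804  0.2250202 ] [-0.03349835  0.08425622  0.22501251]
```

View pics/w5.png

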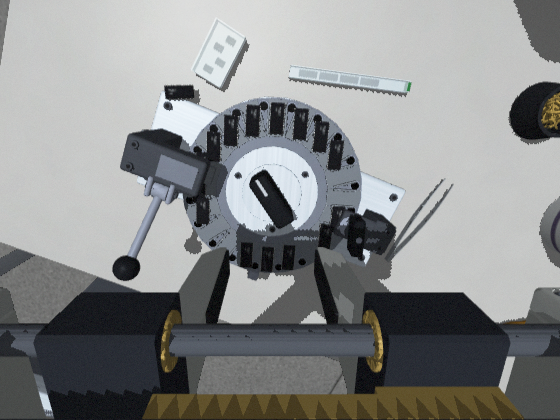

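The dial is at 4.05 clicks by image and 1.2556 rad by the tool, so it stands on click four. The handle is at (358,237). I go to it at the same yaw as when I released it.

Request:
{"op": "nudge_tcp", "data": {"moves": [[0.04, [-0.0167, 0.0422, 0], 0], [0.04, [-0.0168, 0.042, 0], 0], [0.04, [0, 0, 0.03], 0], [0.04, [0, 0, 0.03], 0], [0.04, [0, 0, 0.03], 0], [0.04, [0, 0, 0.015], 0], [0.04, [0, 0, 0], 0], [0.04, [0, 0, 0], 0]]}}

```text
t: 16.3
tool_pos: [0.5896, -0.2654, 0.1211]
orientation: [3.079, 0.62, 0.001]
force: [1.4, -0.5, 0.9]
opening: 0.0398
gripper_force: 0.0
```

Run:
```python
from h import *
st();s=robot.read_state();print(totool(np.array([.589,-.2651,.0895])-s["tool_pos"]))
c=robot.read_camera("wrist");cv2.imwrite("pics/w6.png",c["image"][:,:,::-1])
```

```text
[ 1.4 -0.5  0.9] [-0.07  0.14 -0.04] dial by tool 1.823662867408217
[-0.00045939 -0.00057122  0.03164727]
```

View pics/w6.png

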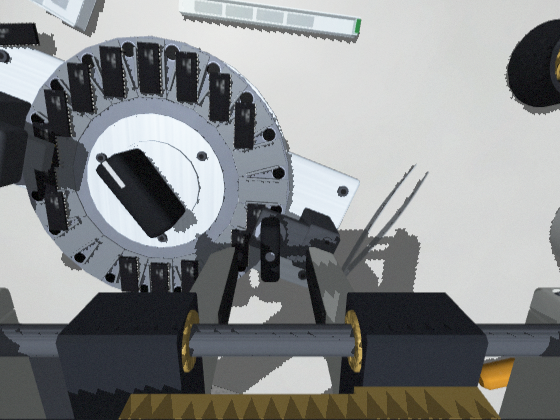

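The handle (270,250) is centred between the fingers and lined up with them. I descend, grip, lift about 5 mm and turn back.

Request:
{"op": "nudge_tcp", "data": {"moves": [[0.04, [-0.0005, -0.0005, 0.016], 0], [0.04, [0, 0, 0.0156], 0], [0.04, [0, 0, 0], 0], [0.0, [0, 0, 0], 0], [0.0, [0, 0, 0], 0], [0.0, [0, 0, 0], 0], [0.0, [0, 0, 0], 0], [0.0, [0, 0, 0], 0], [0.0, [0, 0, -0.002], 0], [0.0, [0, 0, -0.002], 0], [0.0, [0, 0, -0.002], 0], [0.0, [0, 0, 0], 0], [0.0, [0, 0, 0], 0]], "clamp_n": 50}}

```text
t: 17.65
tool_pos: [0.5884, -0.2649, 0.0939]
orientation: [-3.08, -0.619, 0.0]
force: [5.0, 0.4, -10.6]
opening: 0.0145
gripper_force: 50.0
```

```bash
python3 -c "
from h import *
st()"
```

```text
[  5.    0.4 -10.6] [-0.03 -0.81  0.03] dial by tool 1.8244735353473889
```

Request:
{"op": "nudge_tcp", "data": {"moves": [[0.0, [0, 0, -0.001], -0.1], [0.0, [0, 0, 0], -0.1], [0.0, [0, 0, 0], -0.1], [0.0, [0, 0, 0], -0.1], [0.0, [0, 0, 0], -0.1], [0.0, [0, 0, 0], -0.1], [0.0, [0, 0, 0], -0.1], [0.0, [0, 0, 0], -0.1], [0.0, [0, 0, 0], -0.1], [0.0, [0, 0, 0], -0.1], [0.0, [0, 0, 0], -0.1], [0.0, [0, 0, 0], -0.1], [0.0, [0, 0, 0], -0.02], [0, [0, 0, 0], 0]]}}

```text
t: 19.05
tool_pos: [0.5891, -0.2651, 0.0953]
orientation: [2.168, 2.272, 0.001]
force: [7.1, -0.4, -10.8]
opening: 0.0144
gripper_force: 50.0
```

```bash
python3 -c "
from h import *
st()"
```

```text
[  7.1  -0.4 -10.8] [-0.3  -1.36 -0.07] dial by tool 0.603725999147871
```

Request:
{"op": "nudge_tcp", "data": {"moves": [[0.0, [0, 0, 0.003], 0], [0.0, [0, 0, 0.003], 0], [0.0, [0, 0, 0.003], 0], [0.0, [0, 0, 0.003], 0], [0.0, [0, 0, 0.002], 0], [0.0, [0, 0, 0.001], 0], [0, [0, 0, 0], 0], [0, [0, 0, 0], 0]]}}

```text
t: 19.85
tool_pos: [0.5892, -0.2652, 0.0811]
orientation: [2.169, 2.271, 0.001]
force: [5.1, 1.1, -6.5]
opening: 0.0146
gripper_force: 50.0
```

```bash
python3 -c "
from h import *
st()"
```

```text
[ 5.1  1.1 -6.5] [ 0.02 -0.92 -0.06] dial by tool 0.6045481612811522
```

The pin has passed below the dial face (0.0811 against 0.0863 when it was riding on it). I let go so the spring seats it, then rise and look.

Request:
{"op": "nudge_tcp", "data": {"moves": [[0.0, [0, 0, 0.001], 0], [0.0, [0, 0, 0], 0], [0.04, [0, 0, 0], 0], [0.04, [0, 0, 0], 0], [0.04, [0, 0, 0], 0], [0.04, [0, 0, -0.02], 0], [0.04, [0, 0, -0.04], 0], [0.04, [0, 0, -0.04], 0], [0.04, [0, 0, -0.04], 0], [0.02, [0, 0, 0], 0], [0.0, [0, 0, 0], 0]]}}

```text
t: 20.95
tool_pos: [0.5891, -0.2656, 0.2216]
orientation: [2.168, 2.269, 0.001]
force: [0.1, -0.8, -0.2]
opening: 0.0284
gripper_force: 0.0
```

Run:
```python
from h import *
st();c=robot.read_camera("wrist");print(bar(c))
s=robot.read_state();print(s["tool_pos"],totool(np.array([.4985,-.078,.17])-s["tool_pos"]))
A=np.array([.5874,-.1753]);y=.0225;R=np.array([[np.cos(y),-np.sin(y)],[np.sin(y),np.cos(y)]])
print("ball by geometry",[A+R@[-.024-.075*np.cos(a),.1] for a in(.576,.576-.68)],[.088+.075*np.sin(a) for a in(.576,.576-.68)])
im=c["image"][:,:,::-1].copy()
for z,col in((.083,(0,255,0)),(.090,(0,0,255))):
  for p in((-.006,-.071),(.006,-.071),(.006,-.109),(-.006,-.109)):
    u,v=proj(c,[*(A+R@p),z]);im[round(v),round(u)]=col
cv2.imwrite("pics/w7.png",cv2.resize(im[150:330,170:370],None,fx=3,fy=3,interpolation=cv2.INTER_NEAREST))
```

```text
[ 0.1 -0.8 -0.2] [-0.04  0.12  0.03] dial by tool 0.6046127214909272
(((587.52685546875, -175.9700927734375), (54.44861602783203, 18.7887020111084), 55.155635833740234), np.float64(1.2586488804651617), np.float64(4.006394450169219))
[ 0.58829318 -0.26514091  0.21954398] [ 0.19107055 -0.08112331  0.04949942]
ball by geometry [array([ 0.49827358, -0.07728037]), array([ 0.48658038, -0.07754351])] [np.float64(0.12885052831966187), np.float64(0.08021405319787729)]
```

View pics/w7.png

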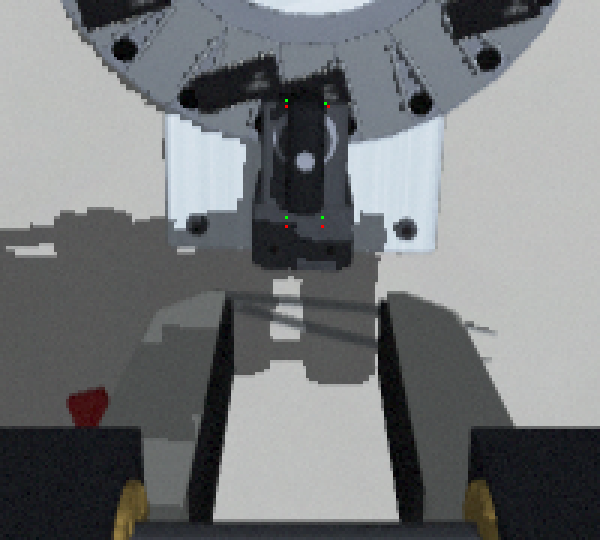

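The handle has dropped, its end matching the down height (green marks), and the dial is at 4.006 clicks. Next the lever: closed fingers go above the ball.

Request:
{"op": "nudge_tcp", "data": {"moves": [[0.0, [0.0382, -0.018, 0], 0], [0.0, [0.0382, -0.018, 0], 0], [0.0, [0.0382, -0.018, 0], 0], [0.0, [0.0382, -0.018, 0], 0], [0.0, [0.0382, -0.0175, 0], 0], [0.0, [0, 0, 0.03], 0], [0, [0, 0, 0.02], 0], [0, [0, 0, 0], 0], [0, [0, 0, 0], 0]], "clamp_n": 20}}

```text
t: 21.9
tool_pos: [0.4893, -0.0782, 0.1684]
orientation: [-2.168, -2.27, 0.003]
force: [0.1, -0.4, 0.8]
opening: 0.0006
gripper_force: 0.0
```

Run:
```python
from h import *
st();c=robot.read_camera("wrist");s=robot.read_state();print(totool(np.array([.490,-.0777,.1132])-s["tool_pos"]))
g=c["image"].max(2);u,v=proj(c,[.4983,-.0775,.129]);print(u,v)
```

```text
[ 0.1 -0.4  0.8] [-0.03  0.04  0.03] dial by tool 0.6046158990941046
[ 7.96851414e-04 -6.81106367e-05  5.63347816e-02]
285.6931708741081 247.38118241972745
```

Request:
{"op": "nudge_tcp", "data": {"moves": [[0, [0, 0, 0.006], 0], [0, [0, 0, 0.006], 0], [0, [0, 0, 0.006], 0], [0, [0, 0, 0.006], 0], [0, [0, 0, 0], 0]]}}

```text
t: 22.45
tool_pos: [0.49, -0.0784, 0.1446]
orientation: [-2.17, -2.271, 0.001]
force: [-0.0, -0.6, 0.2]
opening: 0.0007
gripper_force: 0.0
```

```bash
python3 -c "
from h import *
st()"
```

```text
[-0.  -0.6  0.2] [-0.06  0.06 -0.04] dial by tool 0.6047505722018289
```

Request:
{"op": "nudge_tcp", "data": {"moves": [[0, [0, 0, 0.006], 0], [0, [0, 0, 0.006], 0], [0, [0, 0, 0.006], 0], [0, [0, 0, 0.006], 0], [0, [0, 0, 0.006], 0], [0, [0, 0, 0], 0], [0, [0, 0, 0], 0]]}}

```text
t: 23.15
tool_pos: [0.4903, -0.0783, 0.1153]
orientation: [-2.17, -2.272, 0.0]
force: [0.1, -0.2, 0.2]
opening: 0.0004
gripper_force: 0.0
```

```bash
python3 -c "
from h import *
st()"
```

```text
[ 0.1 -0.2  0.2] [-0.04  0.07  0.02] dial by tool 0.6045025904294377
```

Almost no force was felt, so I check the lever numerically: rise and find the ball by mask.

Create ball.py:
```python
from h import *
st()
A=np.array([.5874,-.1753]);y=.0225;R=np.array([[np.cos(y),-np.sin(y)],[np.sin(y),np.cos(y)]])
for n in("scene","wrist"):
    c=robot.read_camera(n);g=c["image"].max(2)
    for a in np.arange(0,.69,.085):
        b=.576-a;X=[*(A+R@[-.024-.075*np.cos(b),.1]),.088+.075*np.sin(b)]
        u,v=proj(c,X)
        p=g[int(v)-3:int(v)+4,int(u)-3:int(u)+4] if 3<u<556 and 3<v<416 else np.array([-1])
        print(n,round(a,2),round(u),round(v),"mean %.0f"%p.mean(),end="; ")
    print()
    if n=="scene":x=(180,170,260,260)
    else:x=(200,150,360,330)
    m=((g<45)*255).astype(np.uint8);N,l,s,ce=cv2.connectedComponentsWithStats(m[x[1]:x[3],x[0]:x[2]])
    print([(r[:4]+[x[0],x[1],0,0]).tolist()+[int(r[4])] for r in s[1:] if r[4]>40])
```

```bash
python3 ball.py
```

```text
[ 0.1 -0.2  0.2] [-0.04  0.07  0.02] dial by tool 0.6045025904294377
scene 0.0 194 187 mean 93; scene 0.08 192 190 mean 93; scene 0.17 192 193 mean 93; scene 0.26 191 195 mean 92; scene 0.34 190 198 mean 93; scene 0.43 190 201 mean 94; scene 0.51 190 203 mean 82; scene 0.6 190 206 mean 60; scene 0.68 191 208 mean 25; 
[[180, 170, 29, 10, 140], [213, 192, 39, 34, 460], [186, 205, 9, 8, 60], [251, 204, 9, 31, 226], [219, 238, 13, 9, 58], [224, 243, 16, 10, 65], [235, 246, 16, 11, 70]]
wrist 0.0 288 292 mean 58; wrist 0.08 281 286 mean 87; wrist 0.17 275 280 mean 53; wrist 0.26 271 274 mean 56; wrist 0.34 267 269 mean 65; wrist 0.43 265 263 mean 84; wrist 0.51 264 258 mean 87; wrist 0.6 264 253 mean 87; wrist 0.68 265 249 mean 75; 
[[249, 232, 34, 98, 880], [306, 261, 54, 27, 789], [200, 293, 66, 37, 2422], [278, 292, 82, 38, 3039]]
```

The ball has gone down with the fingers (scene blob at (190,209), close to full travel). I press on until the stop resists.

Request:
{"op": "nudge_tcp", "data": {"moves": [[0, [0, 0, 0.002], 0], [0, [0, 0, 0.002], 0], [0, [0, 0, 0.002], 0], [0, [0, 0, 0], 0], [0, [0, 0, 0], 0]]}}

```text
t: 23.75
tool_pos: [0.4911, -0.0786, 0.1125]
orientation: [2.168, 2.271, 0.001]
force: [-10.6, 2.2, 23.0]
opening: 0.0006
gripper_force: 11.6
```

```bash
python3 -c "
from h import *
st()"
```

```text
[-10.6   2.2  23. ] [0.37 2.12 0.01] dial by tool 0.6043565900797264
```

On the stop: 23 N, at the predicted height. Back off and check.

Request:
{"op": "nudge_tcp", "data": {"moves": [[0, [0, 0, -0.005], 0], [0, [0, 0, -0.02], 0], [0, [0, 0, -0.04], 0], [0, [0, 0, -0.04], 0], [0, [0.03, 0, -0.02], 0], [0, [0.03, 0, 0], 0], [0, [0.03, 0, 0], 0], [0, [0, 0, 0], 0], [0, [0, 0, 0], 0]]}}

```text
t: 24.65
tool_pos: [0.4861, 0.0118, 0.2344]
orientation: [2.168, 2.274, -0.0]
force: [-0.0, -0.4, 0.1]
opening: 0.0001
gripper_force: 0.0
```

```bash
python3 ball.py
```

Run:
```python
from h import *
c=robot.read_camera("wrist");g=c["image"].max(2)
m=((g<60)*255).astype(np.uint8);n,l,s,ce=cv2.connectedComponentsWithStats(m)
print([(r.tolist(),k.round().tolist()) for r,k in zip(s[1:],ce[1:]) if 100<r[4]<1500])
b=proj(c,[.5874,-.1753,.081]);print(b)
try:print(bar(c))
except Exception as e:print(e)
```

```text
[-0.  -0.4  0.1] [-0.13  0.08  0.04] dial by tool 0.6027626940325942
scene 0.0 194 187 mean 233; scene 0.08 192 190 mean 232; scene 0.17 192 193 mean 233; scene 0.26 191 195 mean 233; scene 0.34 190 198 mean 233; scene 0.43 190 201 mean 227; scene 0.51 190 203 mean 143; scene 0.6 190 206 mean 82; scene 0.68 191 208 mean 20; 
[[180, 170, 23, 9, 121], [215, 192, 45, 43, 677], [186, 204, 9, 9, 70], [216, 237, 24, 16, 127], [235, 246, 16, 11, 72]]
wrist 0.0 280 306 mean 34; wrist 0.08 277 302 mean 38; wrist 0.17 274 299 mean 40; wrist 0.26 271 295 mean 29; wrist 0.34 270 292 mean 48; wrist 0.43 268 288 mean 50; wrist 0.51 268 285 mean 56; wrist 0.6 268 282 mean 57; wrist 0.68 268 279 mean 50; 
[[335, 226, 25, 50, 509], [268, 250, 8, 79, 421], [278, 286, 82, 44, 3108], [200, 293, 66, 37, 2422]]
[([115, 0, 137, 54, 465], [184.0, 31.0]), ([111, 174, 43, 23, 231], [138.0, 185.0]), ([389, 222, 16, 24, 226], [396.0, 234.0]), ([334, 226, 49, 51, 987], [353.0, 247.0]), ([268, 250, 8, 106, 553], [272.0, 291.0]), ([132, 418, 165, 2, 171], [213.0, 419.0])]
(np.float64(350.6817142584105), np.float64(356.3057857734157))
(((586.6904296875, -166.50877380371094), (110.29950714111328, 106.45565795898438), 2.6497068405151367), np.float64(2.1750502182152913), np.float64(6.923383684158681))
```

The ball is at the full-down position (scene (190.5,208.5) against the predicted (191,208)). The pin is in, the dial is on click four, and the robot is clear.

```bash
python3 -c "
from plant import robot
print(robot.close_job())"
```

```text
the job is handed in; nothing more can be done
None
```

I handed the job in at about 25 s with the dial on the fourth click past home, the lock pin dropped back into it, the lever then pressed to its stop and the robot clear; no verdict was returned.

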